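# Pump up the lamp-housing clamp until its pressure pin stands out

## Task

The white lamp housing lies in its clamp, but the clamp has no pressure yet: pump the red palm knob with your fingertips, pressing it fully down on its top and letting it spring right back up each time, until the green indicator pin beside it has come fully out and the yellow band at its foot shows, then take your hand away. Only push the knob from above, do not grip it by its rim; do not touch the pin or press the white release button, and leave everything else where it is.

Things in the scene. Friction and masses are not known exactly. Their poses are not given: they have to be found in the camera images.
- fixture: Fixture bolted to the bench: aluminium plate 230 x 310 x 15 mm, on its front edge a blue pump housing (74 x 180 mm, top at 120 mm), behind it jaws holding the white lamp housing (channel 62 x 360 mm, top at 94 mm). Origin: centre of the underside; x from pump to lamp housing, y left along the pump, z up. On the pump at x = -62 mm: red knob y = +48, green pin y = -32, white button y = -68 mm
- knob_top (a point): centre of the top face of the red pump knob; it moves down with the knob. Knob up: 174 mm above the bench. z up, same yaw as the fixture
- knob: the red top disc of the pump knob, 41 mm across and 7 mm thick, the face to press; its origin lies on the knob's axis, 18 mm below the top face
- knob_rim: the black rim under the red disc, 44 mm across and 11.5 mm high, not to be gripped or pushed at; its origin lies at the centre of its underside. Below it is a 16 mm steel stem
- plunger (a joint): how far the knob is pressed, m: 0 up, 0.022 fully down; spring 8 N at the start, 16 N fully down. A stroke counts only if it goes down at least 0.018 and comes back up: the pin moves out during the return, by 0.012 (first stroke 0.005 to 0.017), and keeps still while the knob goes down. Three or four full strokes are needed, depending on the start; more do no harm
- pin (a joint): how far the green indicator pin stands out of its black collar, in m: 0.002 to 0.018 at the start, 0.048 fully out (yellow band 5 mm high visible between the green part and the collar). Friction holds it in place
- pin_top (a point): centre of the top of the green pin
- pin_rod: the indicator pin, 12 mm across, green with a yellow band at the foot; origin at the centre of its top. Not to be touched
- pin_foot (a point): centre of the mouth of the pin's black collar, 128 mm above the bench; the collar is 22 mm across and fixed
- release (a joint): the white release button on the pump housing: 0 up, 0.004 m fully pressed. 16 mm across, its top about 22 mm above the housing. Not to be pressed
- end_cap: white plastic lamp end cap, 58 x 40 x 12 mm, lying on the fixture's plate to the right of the pump; origin at the centre of its underside
- glue: small bottle, 32 mm across, 75 mm high, standing on the fixture's plate to the left of the pump; origin under its centre
- driver: grey lamp power supply, 30 x 110 x 22 mm, lying in the channel of the lamp housing; origin at the centre of its underside
- screwdriver: screwdriver lying on the bench to the left; origin under its middle
- carton: cardboard carton, 90 x 70 x 60 mm, on the bench to the left; origin under its centre
- tape: roll of yellow tape lying flat, 90 mm across, 24 mm high, on the bench to the right; origin at the centre of its underside
- drill: cordless drill standing on its battery (115 x 75 mm), 203 mm high, on the bench to the right; origin under the battery's centre

How it is judged (in metres and radians):
On the way, in this order (a step that is already met when the one before it is completed fails the run):
1. the knob is pressed fully down with the fingers (value of joint plunger above 0.0165 m and contact force between the fingers and knob above 2 N), for 0.05 s.
2. it is let back up, the pin not yet out (value of joint plunger below 0.004 m and value of joint pin below 0.042 m), for 0.05 s.
3. it is pressed fully down again with the fingers (all of step 1), for 0.05 s.
4. it is let back up and the pin has advanced past half way (value of joint plunger below 0.004 m and value of joint pin above 0.026 m), for 0.05 s.
5. it is pressed fully down once more (all of step 3), for 0.05 s.
6. the pin is fully out and the knob is back up (value of joint plunger below 0.004 m and value of joint pin above 0.0455 m), for 0.2 s.
At the end, for the whole second after the job is handed in: the green pin stands at least 45.5 mm out of its collar (48 is fully out), the knob is back up to within 3 mm and at rest, and the release button and all bystanders are undisturbed (value of joint pin above 0.0455 m and value of joint plunger below 0.003 m and velocity of joint each of plunger, pin below 0.005 m/s and distance of each of end_cap, glue, driver, screwdriver, carton, tape, drill from where it was at the start of the episode below 0.015 m and value of joint release below 0.0015 m); the robot touches nothing.
It fails at once if the indicator pin was touched (contact force between pin_rod and anything else above 0.5 N).
It fails at once if the knob was gripped or pushed by its rim (contact force between the fingers and knob_rim above 3 N).
It fails at once if the release button was pressed (value of joint release above 0.0015 m).
It fails at once if a bystander was lifted, carried or moved by more than 15 mm (distance of any of end_cap, glue, driver, screwdriver, carton, tape, drill from where it was at the start of the episode above 0.015 m).
It also fails if it takes over 40 s, if anything falls off the work surface, if the arm or the gripper's body presses on something with over 40 N, if the wrist force passes 120 N, or if a joint passes its speed limit or range.

## Robot

A 6-joint arm with a two-finger parallel gripper is mounted at the origin on the work surface. World frame = base frame: x ahead of the robot, y to its left, z up, the work surface at z = 0. Lengths are in m, angles in degrees, forces in N, time in s.
With the tool pointing down it reaches from about 0.375 to 0.9 m from the base axis. Payload 3.1 kg.
Tool frame: the origin (TCP) lies at the very end of the fingers, on their centre line; the grasp point (between the pads) lies 19 mm behind it (grasp_offset is the distance from the TCP to the grasp point, in m); z points along the fingers, y is the direction in which the jaws open and shut (so a half turn about z gives the same grasp; the last joint's range is limited). The gripper opens to 87 mm and grips with 3 to 60 N. Pads are 19 mm wide; open, the fingers measure 117 mm over their backs; the gripper's body (75 mm by 190 mm) begins 51 mm behind the grasp point.
Start: joints at [66.95, 30.224, 82.088, -0, 67.689, -10.227], TCP at [0.139, 0.609, 0.223] pointing down, gripper open.
Joint ranges: [-176.69, 176.69], [-43.24, 126.21], [12.49, 139.97], [-82, 262], [0, 151.66], [-163.58, 163.58]. Speed limits (degrees/s): [159.86, 159.86, 180, 180, 180, 180].

## Interface

Orientations are given as a 3x3 rotation matrix whose columns are the frame's x, y, z axes.
In Python, from rig import * gives the robot as it stands. The module is installed in compiled form; this text tells all that it offers.
- The arm moves only by the tool play_rows, never from a script. Its argument "plan" is a list that holds one entry, the list of rows, each a list of 7 numbers: the shift along the world's x, y, z each as a share of 5 cm, from -1 to 1, then the turn, a rotation vector about the world's x, y, z each as a share of pi rad, from -1 to 1, then the gripper's target within -1 to 1 (fully open at 1, half-way at 0, shut at -1). A call has 1 to 12 rows; each row shifts and turns the commanded pose from where the row before left it; what a row does not reach is not made up. A row lasts 1/10 s, in which the tool goes at most 50 mm and 8.59 degrees, less where a joint would pass 70% of its speed; a pose out of reach is approached as far as the arm can. A call with a number of a shift or a turn outside -1 to 1 is refused whole. A call with a gripper value outside its range is refused whole. The fingers move at their own pace and stop on an object; the grip force is fixed at half the most. Time passes only in rows, so rows that do not move let the fingers close. It gives the time, the measured TCP pose, the force and the opening at its end, in the units of the state.
- read_state(): the state, without advancing time (a new reading comes with each control period).
- capture(name): name is "side" or "top" or "wrist"; returns the picture (384x512x3 uint8, red, green, blue); there is no depth.
- camera_params(name): a dict with "intrinsics" (3x3 intrinsics, pixels), "R" (3x3) and "t" (3): a world point X has camera coordinates R X + t; the wrist camera has in their place "mount" (4x4, takes a point from camera to tool coordinates, whose origin is the TCP and whose axes are the flange's). Camera axes: x right, y down, z forward; pixel columns grow to the right and rows downward; lengths in m; the calibration is good to about 2 mm. A picture is of the moment at which its call begins: read the wrist's pose just before it. camera_params takes no time and is no camera call.
- hand_in(): hands the job in, once; it reports no verdict.
The state is a dict: "time_s": time; "joint_positions": joint angles; "qvel": joint speeds; "tau": joint torques, N m; "position": TCP position; "tcp_rot": TCP orientation; "force": force on the tool from outside, world axes, zero at the start; "moment": the same for the moment, N m; "opening": opening from 0.0 (shut) to 1.0 (fully open).
Only numpy, scipy, OpenCV 4.12 (cv2) and the standard library are available. Lean on these libraries where they do the work, as an engineer would, in place of code of your own. Each camera call takes 0.05 s, during which the arm holds its last target. There are 200 camera calls.

## Working session

There is one attempt and no reset: what is moved stays moved. The work goes in short steps, Python scripts to look and compute and a tool call to move; the robot and the scene stay as the last step left them, time stands still between calls to the robot, and variables do not carry over. Pictures are saved under pics/ and viewed, about 8 in all and at most 12, crops included, and the job is handed in when it is done.

Besides the shell and the picture viewer there is one more tool, called after ">>>" as a command line: name --argument value ..., lists and objects as JSON in quotes. play_rows: Moves the arm, as the interface text tells. Its arguments: {"type":"object","properties":{"plan":{"type":"array"}},"required":["plan"]}

```bash
mkdir -p pics; cat > h.py <<'E'
from rig import *
import numpy as np, cv2
def save(n,im): cv2.imwrite('pics/'+n+'.png',im[:,:,::-1])
def ray(n,u,v):
    p=camera_params(n);d=np.linalg.inv(p["intrinsics"])@[u,v,1]
    R=np.array(p["R"]);t=np.array(p["t"]);return -R.T@t,R.T@d
def onz(n,u,v,z):
    c,d=ray(n,u,v);return c+d*(z-c[2])/d[2]
def tri(rs):
    A=0;b=0
    for c,d in rs:
        d=d/np.linalg.norm(d);P=np.eye(3)-np.outer(d,d);A=A+P;b=b+P@c
    return np.linalg.solve(A,b)
E
python3 - <<'E'
from h import *
s=read_state();print(s)
a=capture("side");b=capture("top");
np.savez('im.npz',a=a,b=b)
save('both',np.vstack([np.hstack([a,b])])[:, :] if 0 else cv2.resize(np.vstack([a,b]),(800,1200))[:600]); save('top',cv2.resize(b,(800,600)))
E
```

```text
{'time_s': 0.0, 'joint_positions': array([ 6.69502716e+01,  3.02781187e+01,  8.21564982e+01, -6.16634416e-04,
        6.76881125e+01, -1.02267925e+01]), 'qvel': array([-0.04829616, -0.01155011, -0.02912789,  0.05688218,  0.01577659,
        0.00510357]), 'tau': array([-2.68486758e-05, -4.40036952e+01, -1.76594889e+01,  6.33665244e-02,
        5.80061821e-02, -1.61504186e-04]), 'position': array([0.1383909 , 0.60873886, 0.22158009]), 'tcp_rot': array([[-9.75061345e-01,  2.21933968e-01, -8.29506936e-04],
       [ 2.21935209e-01,  9.75059415e-01, -1.97491963e-03],
       [ 3.70516796e-04, -2.10976459e-03, -9.99997706e-01]]), 'force': array([0.8310236 , 0.60090547, 0.40476189]), 'moment': array([ 0.06533259,  0.01269706, -0.04130366]), 'opening': 0.9997917040765657}
```

View pics/both.png

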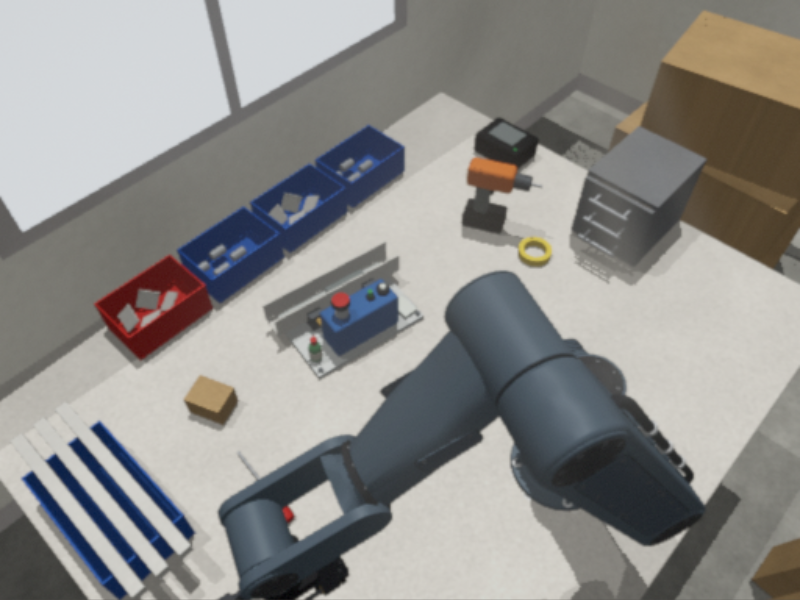

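View pics/top.png

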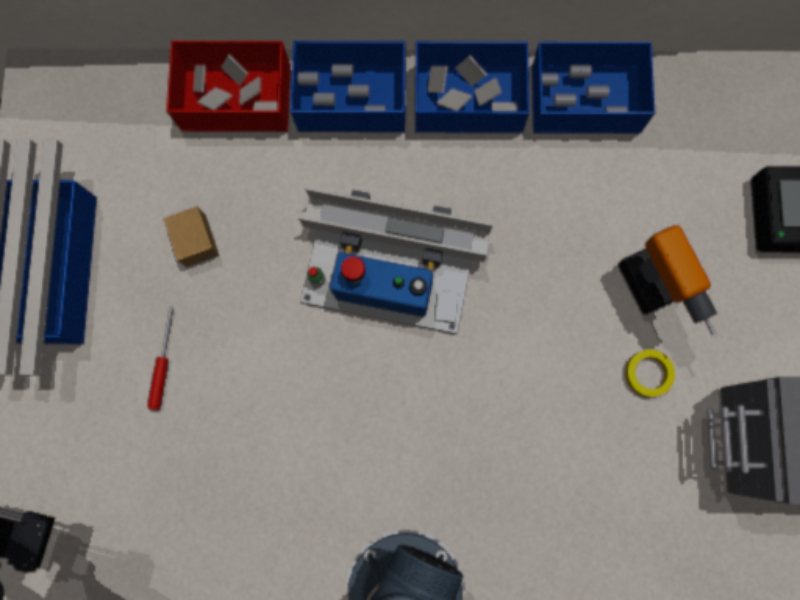

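Side view (800x600): red knob at (341,299), pin (370,294), button (383,288), glue (313,345). Top view: knob (352,268), pin (398,282), button (418,285), glue cap (314,272); lamp housing lies behind (v≈215–250).

```bash
python3 - <<'E'
from h import *
f=np.load('im.npz');P={}
def blob(im,g,m,r):
    h=cv2.cvtColor(im,cv2.COLOR_RGB2HSV).astype(int);H,S,V=h[...,0],h[...,1],h[...,2]
    k=dict(red=((H<8)|(H>172))&(S>140)&(V>90),green=(H>45)&(H<85)&(S>80),white=(S<40)&(V>130))[m].astype(np.uint8)
    n,l,st,c=cv2.connectedComponentsWithStats(k)
    return [(c[i].round(2),st[i].tolist()) for i in range(1,n) if np.hypot(*(c[i]-g))<r and st[i][4]>3]
for nm,k,g in [("side","a",[(341,299),(370,294),(383,288)]),("top","b",[(352,268),(398,282),(418,285)])]:
    for q,m in zip(g,["red","green","white"]):
        r=blob(f[k],np.array(q)*.64,m,8);print(nm,m,r)
        if r: P[nm,m]=max(r,key=lambda a:a[1][4])[0]
for m in ["red","green","white"]:
    if ("side",m) in P and ("top",m) in P:
        r=[ray(n,*P[n,m]) for n in("side","top")];x=tri(r)
        print(m,x,"miss",[np.linalg.norm(np.cross(x-c,d/np.linalg.norm(d))) for c,d in r])
print(onz("top",*P["top","red"],.171),onz("side",*P["side","red"],.171))
for n in("side","top"):print(n,ray(n,256,192)[0])
c=f['a'][170:240,180:280];d=f['b'][145:215,185:285]
save('crop',cv2.resize(np.vstack([c,d]),None,fx=4,fy=4,interpolation=2))
E
```

```text
side red [(array([217.39, 191.59]), [213, 188, 10, 8, 70])]
side green [(array([236.43, 186.29]), [236, 185, 2, 4, 7])]
side white [(array([244.5 , 182.29]), [243, 181, 4, 4, 14])]
top red [(array([225.55, 171.14]), [219, 165, 14, 14, 158])]
top green [(array([254.54, 179.62]), [252, 177, 6, 6, 24])]
top white [(array([267.41, 181.88]), [266, 180, 4, 5, 17])]
red [0.56570085 0.09455751 0.17264976] miss [np.float64(0.00015363941366776997), np.float64(0.00015363941366778756)]
green [0.54883057 0.01651705 0.14622187] miss [np.float64(0.0002510009734113296), np.float64(0.0002510009734115551)]
white [ 0.5431964  -0.01930314  0.14230861] miss [np.float64(0.00019019931055512017), np.float64(0.00019019931055522853)]
[0.56621713 0.0947963  0.171     ] [0.56657928 0.09366601 0.171     ]
side [-0.19268558  0.70648318  1.3918557 ]
top [ 0.27245783 -0.02303861  1.43650043]
```

View pics/crop.png

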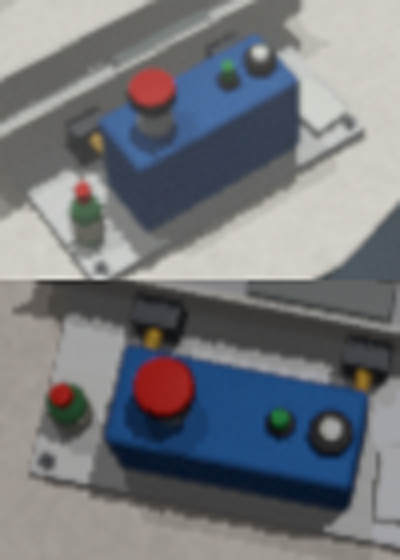

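Knob top is at about (0.566, 0.0945, 0.173), and the pump axis (yaw about −12°) already matches the tool's jaw direction. The pin starts about 18 mm out. I'll close the fingers and travel over at the current height.

>>> play_rows --plan '[[[0.42, -0.51, 0.1, 0, 0, 0, -1], [0.42, -0.51, 0, 0, 0, 0, -1], [0.42, -0.51, 0, 0, 0, 0, -1], [0.42, -0.51, 0, 0, 0, 0, -1], [0.42, -0.51, 0, 0, 0, 0, -1], [0.42, -0.51, 0, 0, 0, 0, -1], [0.42, -0.51, 0, 0, 0, 0, -1], [0.42, -0.51, 0, 0, 0, 0, -1], [0.42, -0.51, 0, 0, 0, 0, -1], [0.42, -0.51, 0, 0, 0, 0, -1]]]'

```text
time_s: 1.1
position: [0.3491, 0.3531, 0.2273]
tcp_rot: [[-0.975, 0.222, -0.001], [0.222, 0.975, -0.0], [0.0, -0.0, -1.0]]
force: [-0.5, 1.0, -0.4]
opening: 0.172
```

>>> play_rows --plan '[[[0.42, -0.51, 0, 0, 0, 0, -1], [0.42, -0.51, 0, 0, 0, 0, -1], [0.42, -0.51, 0, 0, 0, 0, -1], [0.42, -0.51, 0, 0, 0, 0, -1], [0.42, -0.51, 0, 0, 0, 0, -1], [0.42, -0.51, 0, 0, 0, 0, -1], [0.42, -0.51, 0, 0, 0, 0, -1], [0.42, -0.51, 0, 0, 0, 0, -1], [0.42, -0.51, 0, 0, 0, 0, -1], [0.3, -0.3, 0, 0, 0, 0, -1], [0, 0, 0, 0, 0, 0, -1], [0, 0, 0, 0, 0, 0, -1]]]'

```text
time_s: 2.3
position: [0.5519, 0.1102, 0.2271]
tcp_rot: [[-0.975, 0.223, -0.002], [0.223, 0.975, 0.001], [0.002, 0.0, -1.0]]
force: [0.4, 0.6, 0.0]
opening: 0.005
```

```bash
python3 - <<'E'
from h import *
s=read_state();print({k:s[k] for k in("time_s","position","tcp_rot","force","opening","joint_positions")})
w=capture("wrist");a=capture("side");p=camera_params("wrist");M=np.array(p["mount"]);print(M)
K=np.array(p["intrinsics"]);T=np.eye(4);T[:3,:3]=s["tcp_rot"];T[:3,3]=s["position"]
X=np.linalg.inv(T@M)@[.5657,.0946,.1726,1];q=K@X[:3];print("knob predicted in wrist",q[:2]/q[2])
save('w1',np.hstack([w,a[130:258,160:330].repeat(3,0).repeat(3,1)])[:,:800] if 0 else w)
np.savez('w.npz',w=w,R=s["tcp_rot"],p=s["position"])
E
```

```text
{'time_s': 2.3, 'position': array([0.55192714, 0.11024656, 0.22706041]), 'tcp_rot': array([[-9.74911427e-01,  2.22584501e-01, -1.96187141e-03],
       [ 2.22583452e-01,  9.74913359e-01,  7.40747185e-04],
       [ 2.07753349e-03,  2.85482785e-04, -9.99997801e-01]]), 'force': array([0.38081659, 0.59346384, 0.03392807]), 'opening': 0.004998913668877135, 'joint_positions': array([-1.01612041e-01,  2.51575542e+01,  9.07741004e+01,  4.69268342e-02,
        6.41808350e+01, -7.72612294e+01])}
[[ 6.32177036e-04 -9.54069647e-01 -2.99584226e-01  8.31441941e-02]
 [ 9.99999371e-01  8.80793955e-04 -6.94836783e-04  1.55990404e-03]
 [ 9.26794659e-04 -2.99583598e-01  9.54069604e-01 -1.61731236e-01]
 [ 0.00000000e+00  0.00000000e+00  0.00000000e+00  1.00000000e+00]]
knob predicted in wrist [234.20357799 231.15237204]
```

View pics/w1.png

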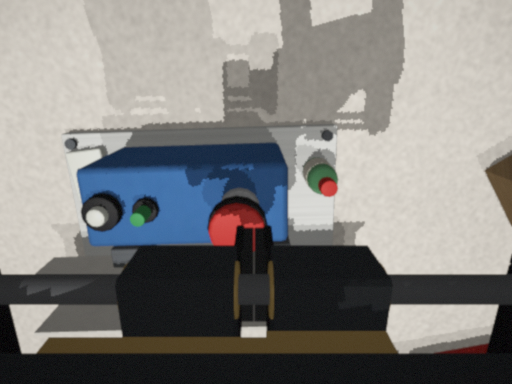

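Wrist view: knob disc centre is at about (237,229) against a prediction of (234,231), so the estimate holds within about 1–2 mm. Pin (140,215) and button (97,215) are well clear to the left. Next: centre over the knob, then press.

>>> play_rows --plan '[[[0.28, -0.31, 0, 0, 0, 0, -1], [0, 0, -0.3, 0, 0, 0, -1], [0, 0, -0.3, 0, 0, 0, -1], [0, 0, -0.3, 0, 0, 0, -1], [0, 0, 0, 0, 0, 0, -1], [0, 0, 0, 0, 0, 0, -1]]]'

```text
time_s: 3.0
position: [0.567, 0.0944, 0.1827]
tcp_rot: [[-0.975, 0.221, 0.0], [0.221, 0.975, -0.0], [-0.0, -0.0, -1.0]]
force: [0.4, -0.1, -0.1]
opening: 0.007
```

>>> play_rows --plan '[[[0, 0, -0.14, 0, 0, 0, -1], [0, 0, -0.14, 0, 0, 0, -1], [0, 0, -0.1, 0, 0, 0, -1], [0, 0, -0.1, 0, 0, 0, -1], [0, 0, 0, 0, 0, 0, -1], [0, 0, 0, 0, 0, 0, -1]]]'

```text
time_s: 3.6
position: [0.5682, 0.0944, 0.1611]
tcp_rot: [[-0.975, 0.222, 0.004], [0.222, 0.975, -0.0], [-0.004, 0.001, -1.0]]
force: [-0.9, 0.6, 12.2]
opening: 0.004
```

>>> play_rows --plan '[[[0, 0, -0.1, 0, 0, 0, -1], [0, 0, -0.08, 0, 0, 0, -1], [0, 0, 0, 0, 0, 0, -1], [0, 0, 0, 0, 0, 0, -1]]]'

```text
time_s: 4.0
position: [0.5682, 0.0944, 0.1526]
tcp_rot: [[-0.975, 0.222, 0.005], [0.222, 0.975, -0.0], [-0.004, 0.001, -1.0]]
force: [-3.0, -0.6, 14.2]
opening: 0.008
```

>>> play_rows --plan '[[[0, 0, -0.04, 0, 0, 0, -1], [0, 0, 0, 0, 0, 0, -1], [0, 0, 0, 0, 0, 0, -1]]]'

```text
time_s: 4.3
position: [0.5682, 0.0944, 0.1523]
tcp_rot: [[-0.975, 0.221, 0.005], [0.221, 0.975, -0.0], [-0.005, 0.001, -1.0]]
force: [-6.0, -0.9, 24.6]
opening: 0.006
```

The knob is at its stop (force 25 N at z = 0.152). Letting it up.

>>> play_rows --plan '[[[0, 0, 0.2, 0, 0, 0, -1], [0, 0, 0.25, 0, 0, 0, -1], [0, 0, 0.25, 0, 0, 0, -1], [0, 0, 0.1, 0, 0, 0, -1], [0, 0, 0, 0, 0, 0, -1], [0, 0, 0, 0, 0, 0, -1], [0, 0, 0, 0, 0, 0, -1], [0, 0, 0, 0, 0, 0, -1]]]'

```text
time_s: 5.1
position: [0.5662, 0.0944, 0.1867]
tcp_rot: [[-0.975, 0.222, -0.002], [0.222, 0.975, 0.0], [0.002, -0.0, -1.0]]
force: [-0.7, -0.2, -1.2]
opening: 0.005
```

```bash
cat > look.py <<'E'
from h import *
import sys
s=read_state();a=capture("side");w=capture("wrist");print(s["time_s"],s["position"],s["force"])
save(sys.argv[1],np.hstack([cv2.resize(a[165:215,195:265],(420,300),interpolation=2),cv2.resize(w[120:270,60:250],(380,300))]))
E
python3 look.py s1
```

```text
5.1 [0.56615987 0.09440665 0.18666076] [-0.73818342 -0.16899269 -1.22294931]
```

View pics/s1.png

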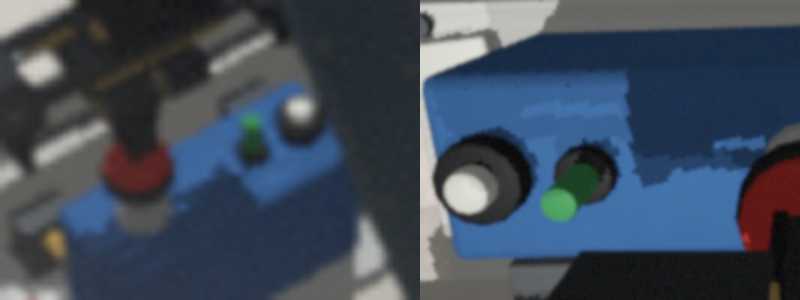

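The crops show the knob up and the green pin clearly further out than at the start; no yellow yet. Strokes 2 and 3 follow with the same travel.

>>> play_rows --plan '[[[0, 0, -0.2, 0, 0, 0, -1], [0, 0, -0.2, 0, 0, 0, -1], [0, 0, -0.2, 0, 0, 0, -1], [0, 0, -0.2, 0, 0, 0, -1], [0, 0, 0, 0, 0, 0, -1], [0, 0, 0, 0, 0, 0, -1], [0, 0, 0, 0, 0, 0, -1]]]'

```text
time_s: 5.9
position: [0.5676, 0.0945, 0.1522]
tcp_rot: [[-0.975, 0.221, 0.004], [0.221, 0.975, -0.0], [-0.004, 0.0, -1.0]]
force: [-7.4, -0.2, 30.9]
opening: 0.001
```

>>> play_rows --plan '[[[0, 0, 0.2, 0, 0, 0, -1], [0, 0, 0.2, 0, 0, 0, -1], [0, 0, 0.2, 0, 0, 0, -1], [0, 0, 0.2, 0, 0, 0, -1], [0, 0, 0, 0, 0, 0, -1], [0, 0, 0, 0, 0, 0, -1], [0, 0, 0, 0, 0, 0, -1], [0, 0, 0, 0, 0, 0, -1]]]'

```text
time_s: 6.7
position: [0.5662, 0.0944, 0.1867]
tcp_rot: [[-0.975, 0.222, -0.002], [0.222, 0.975, 0.0], [0.002, -0.0, -1.0]]
force: [0.5, -0.2, -0.1]
opening: 0.005
```

>>> play_rows --plan '[[[0, 0, -0.2, 0, 0, 0, -1], [0, 0, -0.2, 0, 0, 0, -1], [0, 0, -0.2, 0, 0, 0, -1], [0, 0, -0.2, 0, 0, 0, -1], [0, 0, 0, 0, 0, 0, -1], [0, 0, 0, 0, 0, 0, -1], [0, 0, 0, 0, 0, 0, -1]]]'

```text
time_s: 7.4
position: [0.5675, 0.0945, 0.1522]
tcp_rot: [[-0.975, 0.222, 0.003], [0.222, 0.975, -0.0], [-0.003, 0.0, -1.0]]
force: [-7.1, -1.1, 29.8]
opening: 0.007
```

>>> play_rows --plan '[[[0, 0, 0.2, 0, 0, 0, -1], [0, 0, 0.2, 0, 0, 0, -1], [0, 0, 0.2, 0, 0, 0, -1], [0, 0, 0.2, 0, 0, 0, -1], [0, 0, 0, 0, 0, 0, -1], [0, 0, 0, 0, 0, 0, -1], [0, 0, 0, 0, 0, 0, -1], [0, 0, 0, 0, 0, 0, -1]]]'

```text
time_s: 8.2
position: [0.5662, 0.0944, 0.1867]
tcp_rot: [[-0.975, 0.222, -0.002], [0.222, 0.975, 0.0], [0.002, -0.0, -1.0]]
force: [0.2, 0.1, -0.6]
opening: 0.002
```

```bash
python3 look.py s3
```

```text
8.2 [0.56618039 0.0943797  0.18670441] [ 0.23291551  0.0752778  -0.63745469]
```

View pics/s3.png

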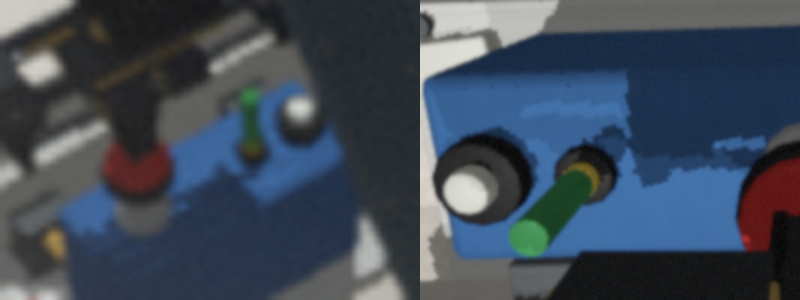

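The yellow band is visible at the pin's foot. An extra stroke is harmless and guarantees it is fully out, so I'll do one and then withdraw.

>>> play_rows --plan '[[[0, 0, -0.2, 0, 0, 0, -1], [0, 0, -0.2, 0, 0, 0, -1], [0, 0, -0.2, 0, 0, 0, -1], [0, 0, -0.2, 0, 0, 0, -1], [0, 0, 0, 0, 0, 0, -1], [0, 0, 0, 0, 0, 0, -1], [0, 0, 0, 0, 0, 0, -1]]]'

```text
time_s: 9.0
position: [0.5676, 0.0944, 0.1522]
tcp_rot: [[-0.975, 0.222, 0.004], [0.222, 0.975, -0.0], [-0.004, 0.0, -1.0]]
force: [-6.5, -0.0, 31.2]
opening: 0.008
```

>>> play_rows --plan '[[[0, 0, 0.2, 0, 0, 0, -1], [0, 0, 0.2, 0, 0, 0, -1], [0, 0, 0.2, 0, 0, 0, -1], [0, 0, 0.2, 0, 0, 0, -1], [0, 0, 0, 0, 0, 0, -1], [0, 0, 0, 0, 0, 0, -1], [0, 0, 0.4, 0, 0, 0, -1], [0, 0, 0.4, 0, 0, 0, -1], [0, 0, 0.4, 0, 0, 0, -1], [0, 0, 0.4, 0, 0, 0, -1], [0, 0, 0, 0, 0, 0, -1], [0, 0, 0, 0, 0, 0, -1]]]'

```text
time_s: 10.2
position: [0.5662, 0.0944, 0.2665]
tcp_rot: [[-0.975, 0.222, -0.001], [0.222, 0.975, -0.0], [0.001, -0.0, -1.0]]
force: [0.1, -0.2, -0.0]
opening: 0.007
```

```bash
python3 - <<'E'
from h import *
s=read_state();a=capture("side");w=capture("wrist");t=capture("top");print(s["time_s"],s["position"],s["force"])
print("qvel",abs(s["qvel"]).max())
save('fin',np.vstack([np.hstack([cv2.resize(a[165:215,195:265],(400,280),interpolation=2),cv2.resize(w,(400,280))]),np.hstack([cv2.resize(t,(400,300)),cv2.resize(a,(400,300))])]))
E
```

```text
10.2 [0.5661608  0.09438864 0.26648628] [ 0.14574157 -0.17629592 -0.00780762]
qvel 1.2324939412007858
```

View pics/fin.png

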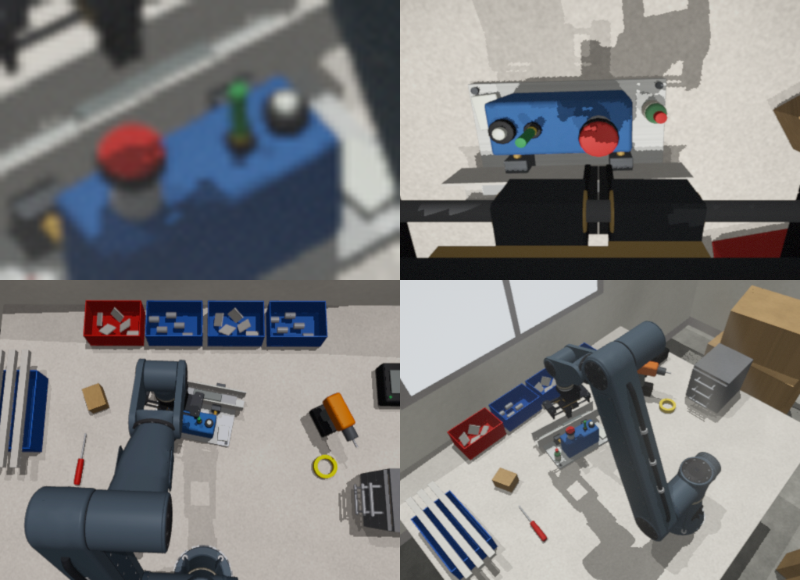

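The knob is up, the pin is long out, the hand is clear and the bystanders are in place. Handing in.

```bash
python3 -c "
from rig import *
print(hand_in())"
```

```text
the job is handed in; nothing more can be done
None
```

I pumped the red knob four times with closed fingertips, pressing straight down on its top, and then lifted the hand about 90 mm above it. The job is handed in; `hand_in()` gives no verdict, and the clock read 10.2 s at the last move.

- **Strokes:** each press reached the stop, with the fingertips at z = 0.152 m and 25–31 N on the wrist. Each time I lifted the fingers clear so the knob could spring back.
- **Pin:** the yellow band at its foot was visible after the third stroke. I did not measure the final pin height in millimetres. I made a fourth stroke, which the task allows, to be sure it was fully out.
- **Last pictures:** the knob is up, the pin stands long out of its collar, and the hand touches nothing (wrist force about 0 N). The bystanders I could see look unmoved by eye. The arm hid part of the fixture from the top camera, so I did not check the driver in the channel or the end cap closely.
- **Position check:** the wrist camera agreed with the two-view knob position to about 3 pixels, or 1–2 mm. No check failed.

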